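# Rack the damper cartridges heavy end down

## Robot

A 6-joint arm with a two-finger parallel gripper is mounted at the origin on the work surface. World frame = base frame: x ahead of the robot, y to its left, z up, the work surface at z = 0. Lengths are in m, angles in rad, forces in N, time in s.
With the tool pointing down it reaches from about 0.35 to 0.975 m from the base axis. Payload 17.4 kg.
Tool frame: the origin (TCP) lies between the finger pads; the fingertips stand 17 mm ahead of it and the grasp point (between the pads) lies 2 mm behind it (env.tcp_to_tips is the distance from the TCP to the fingertips, in m); y points along the fingers, x is the direction in which the jaws open and shut, and the axes are right-handed (so a half turn about y gives the same grasp; the last joint's range is limited). The gripper opens to 85 mm and grips with 20 to 120 N. Pads are 22 mm wide; open, the fingers measure 114 mm over their backs; the gripper's body (76 mm by 85 mm) begins 54 mm behind the grasp point. The pads swing forward as they close: fully open they stand 13 mm farther back than shut.
Start: joints at [1.141, 0.116, 1.442, -0, 1.584, -0.038], TCP at [0.258, 0.624, 0.248] pointing down, gripper open.
Joint ranges: [-2.83, 2.83], [-0.83, 2.19], [0.07, 2.5], [-1.14, 4.28], [0.01, 3], [-2.97, 2.97]. Speed limits (rad/s): [1.89, 1.89, 2.22, 3.14, 3.14, 3.14].

## Interface

Orientations are given as a unit quaternion [x, y, z, w].
In Python, from bench import readout, viewer, job, env gives the robot as it stands.
- The arm moves only by the shell command python3 -m creep 'ROWS' [FORCE]. ROWS is JSON, one flat list of numbers, 7 for each row, row after row: the shift along the tool's x, y, z in units of 25 mm (1.0 is 25 mm), then the turn, a rotation vector about the tool's x, y, z in units of 6 degrees (1.0 is 6 degrees), then the opening, from 0 (shut) to 1 (fully open). A call has exactly 8 rows; each row is the pose to reach, as a shift and turn from the pose measured when the call began, along the tool's axes at that moment; what a row does not reach only later rows make up. A row lasts 1/10 s, in which the tool goes at most 50 mm and 8.59 degrees, less where a joint would pass 70% of its speed; a pose out of reach is approached as far as the arm can. A call with a gripper value outside its range is refused whole. The fingers move at their own pace and stop on an object; FORCE is the grip in N (left out, the last holds). Time passes only in rows, so rows that repeat a pose let the fingers close, or fill a call up. It gives the time, the measured TCP pose, the force and the opening at its end, in the units of the state.
- readout.read_state(): the state, without advancing time (a new reading comes with each control period).
- viewer.grab_frame(name): name is "side" or "top" or "wrist"; returns a dict with "img" (480x640x3 uint8, red, green, blue), "intrinsics" (3x3 intrinsics, pixels), "camera_from_world" (4x4, takes a point from world to camera coordinates). Camera axes: x right, y up, looking along -z (the intrinsics and any distortion apply to the point x, -y, -z); pixel columns grow to the right and rows downward; lengths in m; the calibration is good to about 2 mm. The wrist camera is an equidistant fisheye: a pixel r from the principal point sees the ray r / f radians off the axis. A picture is of the moment at which its call begins. There is no depth.
- job.finish_job(): hands the job in, once; it reports no verdict.
The state is a dict: "time_s": time; "qpos": joint angles; "joint_velocities": joint speeds; "tau": joint torques, N m; "tcp_pos": TCP position; "eef_rot": TCP orientation; "contact_force": force on the tool from outside, world axes, zero at the start; "ft_torque": the same for the moment, N m; "gripper_width": opening from 0.0 (shut) to 1.0 (fully open).
Only numpy, scipy, OpenCV 4.12 (cv2) and the standard library are available. Lean on these libraries where they do the work, as an engineer would, in place of code of your own. Each camera call takes 0.05 s, during which the arm holds its last target. There are 200 camera calls.

## Task

Two aluminium damper cartridges lie on the deck of the wafer machine; each has a dense weight hidden in one end that you can only find by lifting it at mid-length. Lay both on the sloping rack, one in each place, with the heavy end at the low end, setting them down gently and leaving the motor, the valve block and the bearing alone.

Things in the scene. Friction and masses are not known exactly. Their poses are not given: they have to be found in the camera images.
- cart_a_mid (a point): First cartridge: centre (half-way up and along) of a damper cartridge lying on the deck: a plain closed square aluminium bar, 34 x 34 mm, 150 mm long, with the same black cap, 12 mm long, on both ends. x runs along its length, z up as it lies
- cart_b_mid (a point): Second cartridge, the same as the first: centre (half-way up and along) of a damper cartridge lying on the deck: a plain closed square aluminium bar, 34 x 34 mm, 150 mm long, with the same black cap, 12 mm long, on both ends. x runs along its length, z up as it lies
- cart_a: the first cartridge; origin under its middle, axes as at its centre. It weighs about 0.48 kg; its centre of mass lies 21 to 27 mm from mid-length, as a dense weight is shut in one half. Which half is random at each start, cannot be seen and does not follow from the axes: held at mid-length, the heavy end pulls down (about 0.11 N m), and sags in a weak grip
- cart_b: the second cartridge; origin under its middle, axes as at its centre. It weighs about 0.48 kg; its centre of mass lies 21 to 27 mm from mid-length, as a dense weight is shut in one half. Which half is random at each start, cannot be seen and does not follow from the axes: held at mid-length, the heavy end pulls down (about 0.11 N m), and sags in a weak grip
- slot_left (a point): Left place of the sloping rack (left and right as seen looking up the slope): where the centre of a properly laid cartridge is, 78 mm above the deck. x points up the slope (0.45 rad above level), z square to it. A cartridge lies along x, under face on both bars. It stays there or creeps slowly down to the stop, 78 mm down the slope from here. The places are 100 mm apart in y
- slot_right (a point): Right place of the sloping rack (left and right as seen looking up the slope): where the centre of a properly laid cartridge is, 78 mm above the deck. x points up the slope (0.45 rad above level), z square to it. A cartridge lies along x, under face on both bars. It stays there or creeps slowly down to the stop, 78 mm down the slope from here. The places are 100 mm apart in y
- rack: the fixed sloping rack, grey bars on black posts and a black base plate, 190 x 230 x 8 mm, origin under its centre, z up; its x axis points, level, from the low end to the high end. The high end faces the robot, turned by up to 0.35 rad. Between the bars nothing stands beside a cartridge, and at least 40 mm is free under its middle
- rack_foot: the rack's low foot bar, 45 mm down the slope from the places' points, with the end stops; it should carry most of the weight. Both bars are 14 mm wide and have at each place two cheeks, 46 mm apart, standing 10 mm above the bar's top, which lies 17 mm under the point. Origin midway between the two places, axes as theirs
- rack_rest: the rack's high rest bar, 45 mm up the slope from the places' points; it carries about a sixth of a cartridge's weight (under 1 N) if the heavy end is down, most of it (3 N) if it is up. Origin and axes as for the foot bar
- motor: small square motor with a shaft, 56 x 56 x 86 mm, standing on the deck; origin under its centre; a bystander to leave alone
- valve: white pneumatic valve block with two brass ports on top, 35 x 60 x 52 mm; origin under its centre; a bystander to leave alone
- bearing: steel ball bearing lying flat, 44 mm across, 14 mm high, bore 22 mm; origin under its centre; a bystander to leave alone
Things that resemble listed ones, but are neither listed nor needed, are in the scene too. What is shaped like the cart_a but blue or purple is not meant.

How it is judged:
By the outcome, as a careful person would: the job done as asked, in the order asked, and still so for the second after the job is handed in, with the robot touching nothing.
It also fails if it takes over 61 s, if anything falls off the work surface, if the arm or the gripper's body presses on something with over 40 N, if the wrist force passes 120 N, or if a joint passes its speed limit or range.

## Working session

There is one attempt and no reset: what is moved stays moved. The work goes in short steps, Python scripts to look and compute and a shell command to move; the robot and the scene stay as the last step left them, time stands still between calls to the robot, and variables do not carry over. Pictures are saved under pics/ and viewed, about 8 in all and at most 12, crops included, and the job is handed in when it is done.

```bash
ls; mkdir -p pics; python3 - <<'E'
from bench import readout, viewer, env
import cv2,numpy as np
np.set_printoptions(precision=4,suppress=True)
print(readout.read_state())
ims=[]
for n in("side","top","wrist"):
    f=viewer.grab_frame(n);np.savez(f"pics/{n}0.npz",**f)
    cv2.imwrite(f"pics/{n}0.png",f["img"][:,:,::-1]);print(n,f["intrinsics"],f["camera_from_world"])
E
```

```text
pics
{'time_s': 0.0, 'qpos': array([ 1.1412,  0.1165,  1.4423,  0.    ,  1.584 , -0.0377]), 'joint_velocities': array([0.0003, 0.0006, 0.0013, 0.0012, 0.0019, 0.0001]), 'tau': array([ -0.0011, -73.1984, -63.2495,  -0.0002,   0.0063,  -0.    ]), 'tcp_pos': array([0.2577, 0.6237, 0.2476]), 'eef_rot': array([ 0.588 ,  0.3928, -0.3935, -0.5876]), 'contact_force': array([-0.501 ,  0.1012,  0.1793]), 'ft_torque': array([-0.0031,  0.0348,  0.022 ]), 'gripper_width': 0.9999319634182436}
side [[456.6254   0.     321.5403]
 [  0.     456.6254 236.1594]
 [  0.       0.       1.    ]] [[ 0.9036 -0.428  -0.0176 -0.4666]
 [ 0.3343  0.6789  0.6538 -0.1345]
 [-0.2679 -0.5966  0.7565 -0.8303]
 [ 0.      0.      0.      1.    ]]
top [[607.4443   0.     319.6455]
 [  0.     607.4443 234.3195]
 [  0.       0.       1.    ]] [[-0.0074 -1.     -0.0041 -0.0865]
 [ 0.9844 -0.008   0.1758 -0.5105]
 [-0.1758 -0.0028  0.9844 -1.4774]
 [ 0.      0.      0.      1.    ]]
wrist [[371.6483   0.     317.0657]
 [  0.     371.6483 237.5871]
 [  0.       0.       1.    ]] [[ 0.3806  0.9248 -0.0017 -0.674 ]
 [-0.8775  0.3605 -0.3162  0.0432]
 [-0.2918  0.1218  0.9487 -0.3803]
 [ 0.      0.      0.      1.    ]]
```

View pictures.

View pics/top0.png

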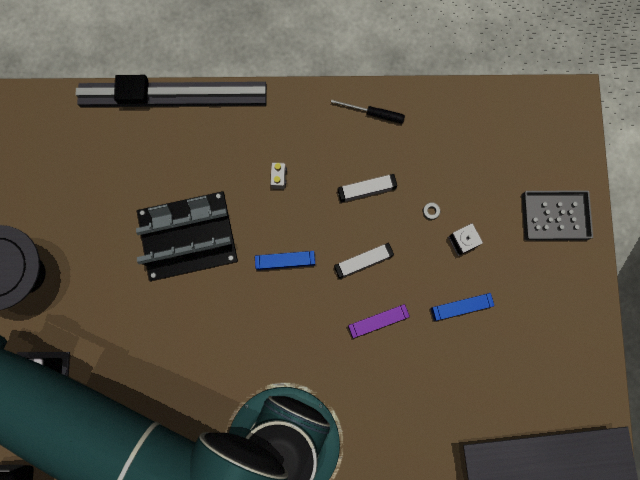

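View pics/side0.png

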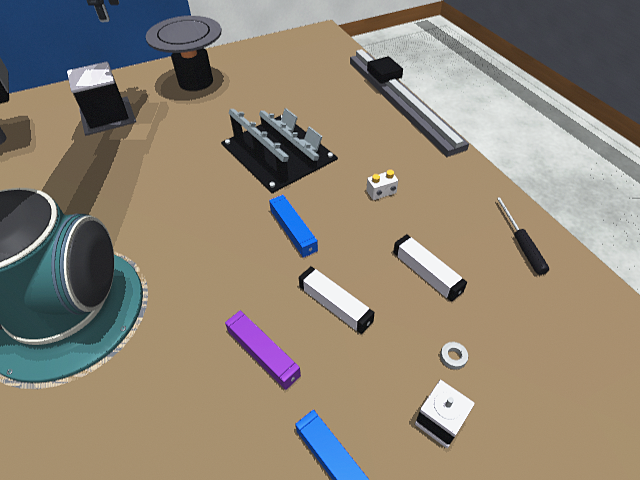

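```bash
cat > h.py <<'E'
import numpy as np,cv2
from scipy.spatial.transform import Rotation as R
np.set_printoptions(precision=4,suppress=True)
D=np.diag([1,-1,-1.])
def load(n): return dict(np.load(f"pics/{n}.npz"))
def ray(f,uv,fish=False):
    K=f["intrinsics"];M=f["camera_from_world"]
    x=(np.array(uv,float)-K[:2,2])/[K[0,0],K[1,1]]
    if fish:
        r=np.linalg.norm(x); d=np.r_[x/r*np.sin(r),np.cos(r)] if r>1e-9 else np.array([0,0,1.])
    else: d=np.r_[x,1]
    d=M[:3,:3].T@(D@d); c=-M[:3,:3].T@M[:3,3]
    return c,d/np.linalg.norm(d)
def onplane(f,uv,z,fish=False):
    c,d=ray(f,uv,fish); return c+d*(z-c[2])/d[2]
def tri(*rs):
    A=0;b=0
    for c,d in rs:
        P=np.eye(3)-np.outer(d,d);A=A+P;b=b+P@c
    p=np.linalg.solve(A,b); return p,[np.linalg.norm((np.eye(3)-np.outer(d,d))@(p-c)) for c,d in rs]
def proj(f,p,fish=False):
    M=f["camera_from_world"];K=f["intrinsics"];q=D@(M[:3,:3]@p+M[:3,3])
    if fish:
        t=np.arctan2(np.linalg.norm(q[:2]),q[2]);x=q[:2]/np.linalg.norm(q[:2])*t
    else: x=q[:2]/q[2]
    return x*K[0,0]+K[:2,2]
E
python3 - <<'E'
from h import *
for n,boxes in(("top0",[(330,165,75,120)]),("side0",[(290,230,185,105)])):
    f=load(n);im=f["img"].astype(int)
    m=((im.min(2)>130)&(im.max(2)-im.min(2)<30)).astype(np.uint8)
    c,_=cv2.findContours(m,cv2.RETR_EXTERNAL,cv2.CHAIN_APPROX_NONE)
    for k in c:
        a=cv2.contourArea(k)
        if a>20:
            r=cv2.minAreaRect(k);(u,v)=r[0]
            if (120<u<520 and 150<v<300) if n=="top0" else (200<u<500 and 90<v<450): print(n,a,np.array(r[0]),np.array(r[1]),cv2.boxPoints(r).round(1).tolist())
T=load("top0")["img"];S=load("side0")["img"]
def cr(I,x,y,w,h,W=400,H=300): return cv2.resize(I[y:y+h,x:x+w],(W,H),interpolation=cv2.INTER_CUBIC)
a=cr(T,130,180,120,90,800,600);b=cr(S,215,95,132,99,800,600)
c=np.vstack([np.hstack([cr(T,325,165,120,90),cr(T,325,215,120,90)]),np.hstack([cr(S,290,240,120,90),cr(S,370,220,120,90)])])
for n,i in(("ra",a),("rb",b),("c",c)): cv2.imwrite(f"pics/{n}.png",i[:,:,::-1])
E
```

```text
top0 586.0 [363.574  259.6775] [12.9231 49.4615] [[338.29998779296875, 263.20001220703125], [383.8999938964844, 244.1999969482422], [388.8999938964844, 256.1000061035156], [343.20001220703125, 275.20001220703125]]
top0 442.0 [467.5 237.5] [21.9135 21.9135] [[452.79998779296875, 232.60000610351562], [472.3999938964844, 222.8000030517578], [482.20001220703125, 242.39999389648438], [462.6000061035156, 252.1999969482422]]
top0 170.0 [431.5 210. ] [14. 15.] [[424.0, 203.0], [439.0, 203.0], [439.0, 217.0], [424.0, 217.0]]
top0 541.5 [366.9707 186.3824] [12.3693 48.2646] [[342.1000061035156, 186.1999969482422], [388.8999938964844, 174.5], [391.8999938964844, 186.5], [345.1000061035156, 198.1999969482422]]
top0 195.5 [277.5 173.5] [21. 13.] [[271.0, 163.0], [284.0, 163.0], [284.0, 184.0], [271.0, 184.0]]
side0 1545.0 [447.5487 406.6931] [44.0917 37.9063] [[418.70001220703125, 410.0], [440.0, 378.6000061035156], [476.3999938964844, 403.3999938964844], [455.1000061035156, 434.79998779296875]]
side0 476.0 [454.5 353.5] [26.8701 22.6274] [[437.0, 352.0], [453.0, 336.0], [472.0, 355.0], [456.0, 3
[... 1200 characters left out ...]
9] [[249.39999389648438, 130.60000610351562], [251.5, 125.9000015258789], [266.20001220703125, 132.5], [264.0, 137.3000030517578]]
side0 64.5 [282.1423 124.8885] [26.3994  6.4902] [[269.70001220703125, 119.30000305175781], [273.70001220703125, 114.19999694824219], [294.6000061035156, 130.39999389648438], [290.6000061035156, 135.60000610351562]]
side0 31.0 [246.6716 121.4882] [15.7692  5.4615] [[238.3000030517578, 121.0], [240.39999389648438, 115.9000015258789], [255.0, 122.0], [252.89999389648438, 127.0]]
side0 521.0 [425.4053 110.6047] [95.0578  6.9916] [[387.79998779296875, 81.30000305175781], [392.5, 76.0999984741211], [463.0, 139.89999389648438], [458.29998779296875, 145.10000610351562]]
```

View pics/ra.png

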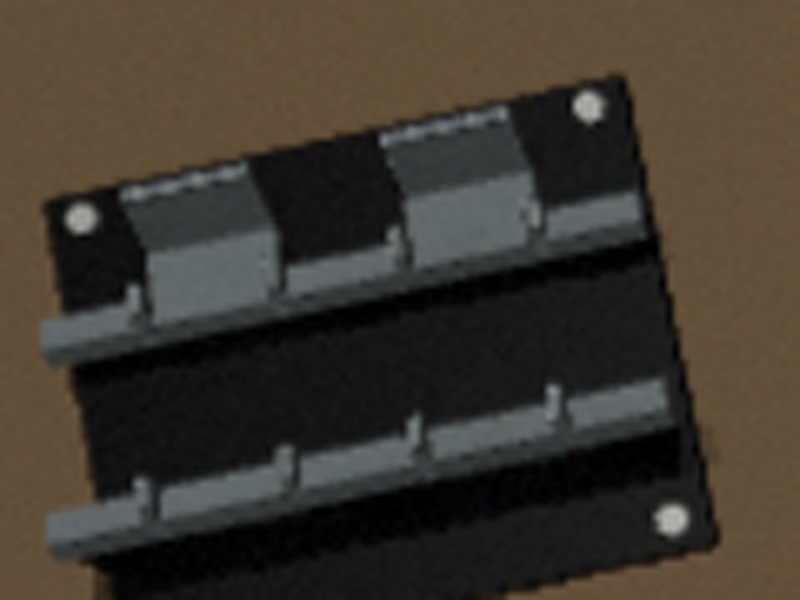

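View pics/rb.png

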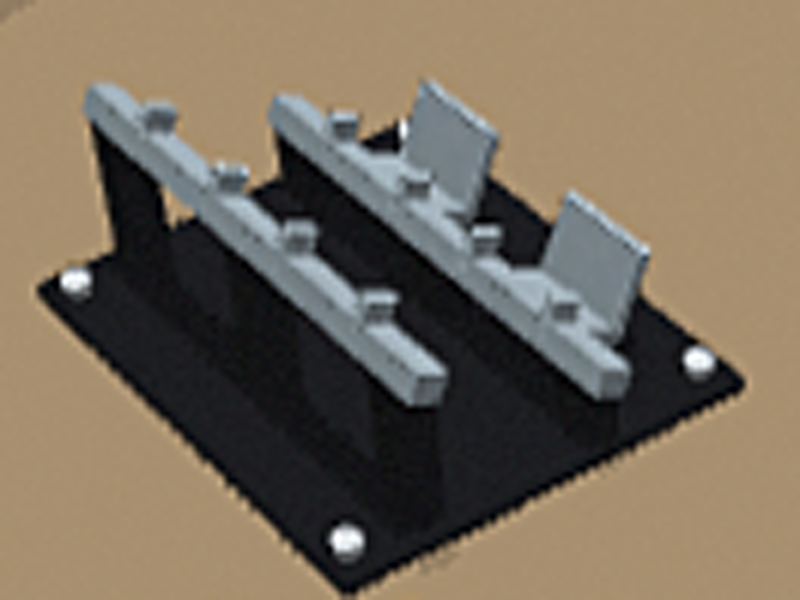

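View pics/c.png

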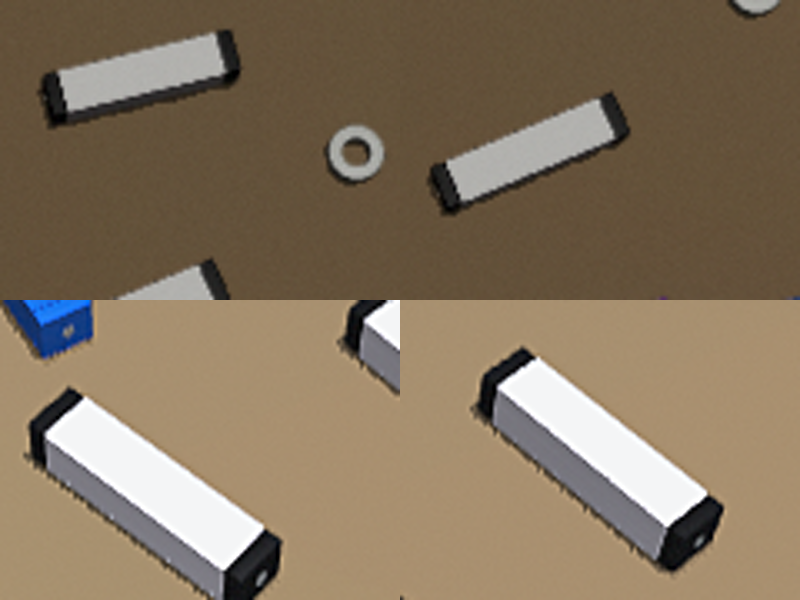

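```bash
cat > rack.py <<'E'
from h import *
T=load("top0");S=load("side0")
t=lambda p:np.array(p)/6.6667+[130,180]; s=lambda p:np.array(p)/6.0606+[215,95]
P={}
def q(n,a,b):
    p,e=tri(ray(T,t(a)),ray(S,s(b)));P[n]=p;print(n,p,np.array(e).round(4))
for i,(a,b) in enumerate([((146,493),(158,112)),((287,460),(230,172)),((416,430),(300,230)),((555,400),(378,298))]): q(f"rest{i}",a,b)
for i,(a,b) in enumerate([((134,300),(345,118)),((270,268),(415,178)),((396,244),(487,232)),((534,213),(567,303))]): q(f"foot{i}",a,b)
q("stopA0",(125,190),(428,82));q("stopA1",(247,167),(495,130));q("stopB0",(384,138),(570,195));q("stopB1",(507,113),(647,250))
q("bolt-y+x",(590,105),(699,358));q("bolt-y-x",(672,520),(347,538))
print("cam side",ray(S,(0,0))[0],"top",ray(T,(0,0))[0])
r=np.array([P[f"rest{i}"] for i in range(4)]);f=np.array([P[f"foot{i}"] for i in range(4)])
print("yaw from bolts",np.arctan2(*(P["bolt-y-x"]-P["bolt-y+x"])[1::-1]))
for b in(r,f): d=b[0]-b[3]; print("bar len",np.linalg.norm(d),"normal yaw", np.arctan2(-d[0],d[1]),"z",b[:,2])
d=r.mean(0)-f.mean(0);print("slope",d,np.linalg.norm(d),np.arctan2(d[2],np.hypot(*d[:2])),"yaw",np.arctan2(d[1],d[0]))
yaw=np.arctan2(d[1],d[0])
for nm,i in(("+y",(0,1)),("-y",(2,3))):
    c=(r[list(i)].mean(0)+f[list(i)].mean(0))/2; u=d/np.linalg.norm(d)
    n=np.cross(u,np.cross([0,0,1],u));n/=np.linalg.norm(n); print(nm,"slot pt",c+0.007*n,n)
for nm,a,b in(("far",(366.97,186.38),(430.245,261.7)),("near",(363.57,259.68),(337.05,294.99))):
    p,e=tri(ray(T,a),ray(S,b));print(nm,p,e)
E
python3 rack.py
python3 - <<'E'
from h import *
# white top face of carts: corners on plane z=.034
for n,thr in(("top0",130),("side0",215)):
    f=load(n);im=f["img"].astype(int)
    m=((im.min(2)>thr)&(im.max(2)-im.min(2)<30)).astype(np.uint8)
    c,_=cv2.findContours(m,cv2.RETR_EXTERNAL,cv2.CHAIN_APPROX_NONE)
    for k in c:
        if cv2.contourArea(k)<300: continue
        w=np.array([onplane(f,x[0],.034)[:2] for x in k],np.float32)*1000
        r=cv2.minAreaRect(w)
        if sorted(r[1])[1]>100: 
            b=cv2.boxPoints(r); L=max([b[1]-b[0],b[2]-b[1]],key=np.linalg.norm)
            print(n,np.array(r[0]),np.array(r[1]),"yaw",np.arctan2(L[1],L[0])%np.pi)
            if n=="side0":
                rr=cv2.minAreaRect(k);print(" px",rr[0])
E
```

```text
rest0 [0.4578 0.3171 0.0852] [0.0002 0.0002]
rest1 [0.4694 0.2659 0.0861] [0.0002 0.0002]
rest2 [0.48   0.219  0.0868] [0.0002 0.0002]
rest3 [0.4908 0.1685 0.0868] [0.0004 0.0004]
foot0 [0.538  0.3354 0.0464] [0.0011 0.0011]
foot1 [0.5492 0.2848 0.0457] [0.0003 0.0003]
foot2 [0.5589 0.2368 0.0475] [0.0016 0.0016]
foot3 [0.5706 0.1856 0.0446] [0.0011 0.0011]
stopA0 [0.5785 0.3401 0.049 ] [0.0003 0.0003]
stopA1 [0.5877 0.2935 0.051 ] [0.0009 0.0009]
stopB0 [0.5986 0.2426 0.0487] [0.0004 0.0004]
stopB1 [0.6089 0.1957 0.0496] [0.0016 0.0016]
bolt-y+x [0.6204 0.1713 0.0104] [0.0005 0.0005]
bolt-y-x [0.4576 0.1364 0.0099] [0.0009 0.0009]
cam side [ 0.2442 -0.6038  0.7078] top [ 0.2421 -0.0946  1.5437]
yaw from bolts -2.930651629652939
bar len 0.1522104222297187 normal yaw 0.2185677022639729 z [0.0852 0.0861 0.0868 0.0868]
bar len 0.15337127283399035 normal yaw 0.21463640450913601 z [0.0464 0.0457 0.0475 0.0446]
slope [-0.0797 -0.018   0.0402] 0.09104227664933971 0.4567620657007642 yaw -2.918874570364043
+y slot pt [0.5066 0.3015 0.0721] [0.4302 0.0974 0.8975]
-y slot pt [0.5281 0.2031 0.07
[... 313 characters left out ...]
] [ 32.4955 124.261 ] yaw 1.8050281
top0 [901.1174 206.7747] [306.7425  16.7981] yaw 1.5616277
top0 [ 738.945  -884.2175] [479.8223 107.8589] yaw 0.0048131514
top0 [1070.7327 -328.0792] [723.7753 168.3781] yaw 1.5608974
top0 [1086.3734  549.4921] [440.1928 154.4717] yaw 1.5608976
side0 [ 446.8553 -203.4001] [ 34.0385 125.7334] yaw 1.9603944
 px (335.497314453125, 294.3162536621094)
side0 [ 636.0874 -215.8684] [ 34.1498 125.4355] yaw 1.8104904
 px (430.1585693359375, 261.92681884765625)
side0 [901.0368 203.5973] [304.3152  16.9627] yaw 1.5687478
 px (425.66998291015625, 110.31614685058594)
side0 [1033.4796  101.7202] [230.3031 491.183 ] yaw 1.583036
 px (499.4902648925781, 126.44224548339844)
```

```bash
cat > plan.py <<'E'
# usage: plan.py x y z jawyaw(rad) [tilt: approach dir = -n of rack if given]
import sys
from h import *
from bench import readout
def target(yaw,tilt=0):
    # jaw axis horizontal at yaw; approach down, then tilted about the jaw axis
    x=np.array([np.cos(yaw),np.sin(yaw),0]);y=np.array([0,0,-1.]);
    M=np.c_[x,y,np.cross(x,y)]
    return M@R.from_rotvec([tilt,0,0]).as_matrix()
if __name__=="__main__":
    a=list(map(float,sys.argv[1:]));s=readout.read_state()
    Rc=R.from_quat(s["eef_rot"]).as_matrix();p=s["tcp_pos"]
    Rt=target(a[3],a[4] if len(a)>4 else 0)
    print("t",s["time_s"],"tcp",p,"jaw yaw",np.arctan2(Rc[1,0],Rc[0,0]),"appr",Rc[:,1],"q",s["qpos"],"F",s["contact_force"],"M",s["ft_torque"],"w",s["gripper_width"])
    print("shift",Rc.T@(np.array(a[:3])-p)/.025,"turn",R.from_matrix(Rc.T@Rt).as_rotvec(degrees=True)/6, "dist",np.linalg.norm(np.array(a[:3])-p))
    print("appr target",Rt[:,1],"z",Rt[:,2])
E
for y in 0.389 -2.752; do python3 plan.py 0.4466 -0.2017 0.15 $y; done; for y in 1.787 -1.354; do python3 plan.py 0.51 0.30 0.2 $y; done; python3 plan.py 0.636 -0.214 .15 .237
```

```text
t 0.15 tcp [0.2577 0.6237 0.2477] jaw yaw 1.1789917894166289 appr [-0.0004 -0.0008 -1.    ] q [ 1.1412  0.1164  1.4421 -0.      1.584  -0.0378] F [-0.3918 -0.3122  0.1262] M [ 0.012   0.0068 -0.0185] w 1.002065550023791
shift [-27.6267   3.933  -19.5906] turn [ 0.0031  7.5439 -0.0081] dist 0.8523855481167348
appr target [ 0.  0. -1.] z [-0.3793  0.9253  0.    ]
t 0.15 tcp [0.2577 0.6237 0.2477] jaw yaw 1.1789917894166289 appr [-0.0004 -0.0008 -1.    ] q [ 1.1412  0.1164  1.4421 -0.      1.584  -0.0378] F [-0.3918 -0.3122  0.1262] M [ 0.012   0.0068 -0.0185] w 1.002065550023791
shift [-27.6267   3.933  -19.5906] turn [ -0.01   -22.4618  -0.0038] dist 0.8523855481167348
appr target [ 0.  0. -1.] z [ 0.3798 -0.9251  0.    ]
t 0.15 tcp [0.2577 0.6237 0.2477] jaw yaw 1.1789917894166289 appr [-0.0004 -0.0008 -1.    ] q [ 1.1412  0.1164  1.4421 -0.      1.584  -0.0378] F [-0.3918 -0.3122  0.1262] M [ 0.012   0.0068 -0.0185] w 1.002065550023791
shift [ -8.1128   1.916  -14.2713] turn [-0.0028 -5.8061 -0.0081] dist 0.41318808149907726
appr target [ 0.  0. -1.] z [-0.9767 -0.2145  0.    ]
t 0.15 tcp [0.2577 0.6237 0.2477] jaw yaw 1.1789917894166289 appr [-0.0004 -0.0008 -1.    ] q [ 1.1412  0.1164  1.4421 -0.      1.584  -0.0378] F [-0.3918 -0.3122  0.1262] M [ 0.012   0.0068 -0.0185] w 1.002065550023791
shift [ -8.1128   1.916  -14.2713] turn [ 0.0105 24.1883 -0.0037] dist 0.41318808149907726
appr target [ 0.  0. -1.] z [0.9766 0.2151 0.    ]
t 0.15 tcp [0.2577 0.6237 0.2477] jaw yaw 1.1789917894166289 appr [-0.0004 -0.0008 -1.    ] q [ 1.1412  0.1164  1.4421 -0.      1.584  -0.0378] F [-0.3918 -0.3122  0.1262] M [ 0.012   0.0068 -0.0185] w 1.002065550023791
shift [-25.1885   3.9306 -26.7804] turn [ 0.0037  8.9954 -0.0079] dist 0.9243582320131261
appr target [ 0.  0. -1.] z [-0.2348  0.972   0.    ]
```

```bash
python3 -m creep '[-0.8,0,-0.8,0,0,0,1, -2,0,-2,0,0,0,1, -3.4,0,-3.4,0,0,0,1, -4.8,0,-4.6,0,0,0,1, -6.2,0,-5.8,0,0,0,1, -7.6,0,-7,0,0,0,1, -9,0,-8,0,0,0,1, -10.5,0,-9,0,0,0,1]' 80 && python3 -m creep '[-1.4,0,-1,0,0,0,1, -2.8,0,-2,0,0,0,1, -4.2,0,-3,0,0,0,1, -5.6,0,-4,0,0,0,1, -7,0,-5,0,0,0,1, -8.4,0,-6,0,0,0,1, -9.5,0,-7,0,0,0,1, -10.5,0,-8,0,0,0,1]'; python3 plan.py 0.4466 -0.2030 0.1 0.389
```

```text
time_s: 0.95
tcp_pos: [0.3654, 0.2936, 0.2478]
eef_rot: [0.588, 0.393, -0.393, -0.588]
contact_force: [0.1, -0.4, 0.7]
gripper_width: 1.001
time_s: 1.75
tcp_pos: [0.4501, -0.0273, 0.2481]
eef_rot: [0.588, 0.393, -0.393, -0.588]
contact_force: [0.7, 1.3, 0.5]
gripper_width: 1.001
t 1.75 tcp [ 0.4501 -0.0273  0.2481] jaw yaw 1.178359677949534 appr [ 0.0001 -0.0009 -1.    ] q [-0.1166 -0.3882  1.8962 -0.0009  1.6334 -1.295 ] F [0.7386 1.2677 0.4599] M [ 0.0336 -0.0242 -0.0467] w 1.0005166931629366
shift [-6.5424  5.9303 -2.5544] turn [ 0.0072  7.5378 -0.0059] dist 0.22980435247082265
appr target [ 0.  0. -1.] z [-0.3793  0.9253  0.    ]
```

Next: over the near cartridge, turn, down to 0.1 m, then check with the wrist camera.

```bash
python3 -m creep '[-1,0.6,-0.4,0,1,0,1, -2,1.3,-0.8,0,2,0,1, -3,2,-1.2,0,3,0,1, -4,3,-1.6,0,4,0,1, -5,4,-2,0,5.1,0,1, -5.8,5,-2.3,0,6.2,0,1, -6.5,5.6,-2.55,0,7,0,1, -6.55,5.9,-2.55,0,7.55,0,1]'; python3 plan.py 0.4466 -0.2030 0.025 0.389
python3 - <<'E'
from h import *
from bench import viewer
f=viewer.grab_frame("wrist");np.savez("pics/w1.npz",**f)
im=f["img"].copy()
for p in([.4466,-.203,.034],[.4466+.0237*0+.063*-.3793,-.203+.063*.9253,.034],[.4466+.063*.3793,-.203-.063*.9253,.034]):
    u=proj(f,np.array(p),True).round().astype(int);print(u);cv2.drawMarker(im,tuple(map(int,u)),(255,0,0),0,12,1)
cv2.imwrite("pics/w1.png",im[:,:,::-1])
E
```

```text
time_s: 2.55
tcp_pos: [0.4456, -0.2045, 0.0989]
eef_rot: [-0.694, -0.134, 0.135, 0.694]
contact_force: [-1.0, 0.6, 0.0]
gripper_width: 0.997
t 2.55 tcp [ 0.4456 -0.2045  0.0989] jaw yaw 0.38269425691217623 appr [-0.002  -0.0002 -1.    ] q [-0.4816 -0.2133  2.005  -0.0011  1.3516 -0.8641] F [-1.0359  0.5646  0.0092] M [-0.0163 -0.0454 -0.035 ] w 0.9972952476775451
shift [0.0659 2.9541 0.0375] turn [-0.0056 -0.0602 -0.0187] dist 0.07387645765419261
appr target [ 0.  0. -1.] z [-0.3793  0.9253  0.    ]
[319 264]
[319 149]
[320 356]
```

View pics/w1.png

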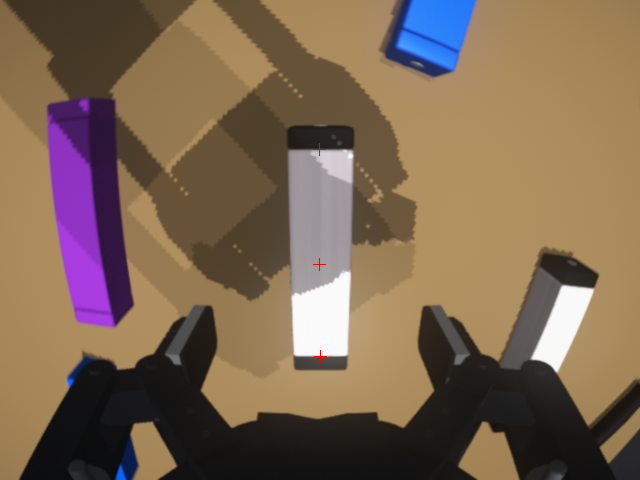

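```bash
python3 -m creep '[0.05,0.6,0.03,0,0,0,1, 0.05,1.3,0.03,0,0,0,1, 0.05,2,0.03,0,0,0,1, 0.05,2.5,0.03,0,0,0,1, 0.05,2.9,0.03,0,0,0,1, 0.05,3.05,0.03,0,0,0,0.8, 0.05,3.05,0.03,0,0,0,0.3, 0.05,3.05,0.03,0,0,0,0]' 80 && python3 -m creep '[0,0,0,0,0,0,0, 0,0,0,0,0,0,0, 0,0,0,0,0,0,0, 0,0,0,0,0,0,0, 0,-0.4,0,0,0,0,0, 0,-1.2,0,0,0,0,0, 0,-2.4,0,0,0,0,0, 0,-3.6,0,0,0,0,0]'; python3 plan.py .45 .0 .3 .389
```

```text
time_s: 3.4
tcp_pos: [0.4464, -0.2027, 0.0226]
eef_rot: [-0.694, -0.133, 0.134, 0.695]
contact_force: [-0.4, -0.5, 0.6]
gripper_width: 0.515
time_s: 4.2
tcp_pos: [0.446, -0.2024, 0.1135]
eef_rot: [-0.694, -0.133, 0.135, 0.695]
contact_force: [1.1, -0.4, -4.8]
gripper_width: 0.383
t 4.2 tcp [ 0.446  -0.2024  0.1135] jaw yaw 0.38018220990399976 appr [-0.0032  0.0006 -1.    ] q [-0.4777 -0.226   1.9907 -0.001   1.38   -0.8577] F [ 1.0811 -0.4005 -4.8287] M [ 0.0877 -0.0199  0.0196] w 0.38297172605923524
shift [ 3.133  -7.4551  7.473 ] turn [-0.0169 -0.0842 -0.0264] dist 0.2752726737851418
appr target [ 0.  0. -1.] z [-0.3793  0.9253  0.    ]
```

```bash
cat > heavy.py <<'E'
from h import *
from bench import readout,viewer
M=[];F=[]
for i in range(8):
    f=viewer.grab_frame("side");s=readout.read_state();M.append(s["ft_torque"]);F.append(s["contact_force"])
Rc=R.from_quat(s["eef_rot"]).as_matrix();m=np.mean(M,0);print("M",m,"sd",np.std(M,0),"F",np.mean(F,0))
print("about jaw axis",np.array(M)@Rc[:,0],"mean",m@Rc[:,0])
print("tool z end",Rc[:,2],"M if tool-z end heavy:",np.cross(Rc[:,2]*.024,[0,0,-4.7])@Rc[:,0])
np.savez("pics/held.npz",**f)
E
python3 heavy.py
```

```text
M [ 0.0897 -0.0211 -0.0059] sd [0.0672 0.147  0.0313] F [ 0.6026 -0.3101 -4.2279]
about jaw axis [-0.2248  0.128   0.1654  0.11    0.1024  0.1253  0.0921  0.1058] mean 0.07553334178717318
tool z end [-0.3711  0.9286  0.0025] M if tool-z end heavy: -0.11279903390751278
```

```bash
python3 plan.py .56 .305 .24 1.787 
```

```text
t 4.6 tcp [ 0.446  -0.2024  0.1111] jaw yaw 0.3801797881134503 appr [-0.004   0.0011 -1.    ] q [-0.4777 -0.2235  1.9927 -0.0009  1.3765 -0.8577] F [-0.6515  0.3745 -4.3391] M [0.1052 0.0218 0.0007] w 0.3824812673355735
shift [11.7504 -5.1506 17.1672] turn [ -0.0419 -13.4342  -0.0096] dist 0.535789401731673
appr target [ 0.  0. -1.] z [-0.9767 -0.2145  0.    ]
```

```bash
python3 -m creep '[0.4,-0.6,0.5,0,-0.4,0,0, 1.1,-1.4,1.4,0,-1.1,0,0, 1.9,-2.2,2.6,0,-2,0,0, 2.8,-3,3.9,0,-3,0,0, 3.7,-3.8,5.2,0,-4,0,0, 4.6,-4.4,6.5,0,-5,0,0, 5.5,-4.8,7.8,0,-6,0,0, 6.4,-5.1,9.1,0,-7,0,0]' 80;  python3 plan.py .56 .305 .24 1.787 
```

```text
time_s: 5.4
tcp_pos: [0.5107, 0.0698, 0.2386]
eef_rot: [-0.598, -0.374, 0.376, 0.601]
contact_force: [1.1, -0.2, -5.0]
gripper_width: 0.385
t 5.4 tcp [0.5107 0.0698 0.2386] jaw yaw 1.1176317941431193 appr [-0.0045  0.001  -1.    ] q [ 0.0856 -0.2311  1.7896  0.0013  1.5875 -1.032 ] F [ 1.0564 -0.2403 -4.9655] M [ 0.0015  0.0356 -0.0124] w 0.3845348142257309
shift [ 9.323  -0.0554  2.3451] turn [-0.0445 -6.392   0.0041] dist 0.24033950102236015
appr target [ 0.  0. -1.] z [-0.9767 -0.2145  0.    ]
```

```bash
python3 -m creep '[1.2,0,0.3,0,-0.8,0,0, 2.5,0,0.6,0,-1.7,0,0, 3.8,0,1,0,-2.6,0,0, 5.1,0,1.3,0,-3.5,0,0, 6.4,0,1.6,0,-4.4,0,0, 7.7,0,1.9,0,-5.2,0,0, 8.7,0,2.2,0,-5.9,0,0, 9.3,0,2.35,0,-6.4,0,0]' 80;  python3 - <<'E'
n=[.4249,.0935,.9004];s=[.5088,.302,.0766]
print([round(s[i]+.08*n[i],4) for i in range(3)])
E
python3 plan.py .5428 .3095 .1486 1.787 .45
```

```text
time_s: 6.2
tcp_pos: [0.5595, 0.3064, 0.2369]
eef_rot: [-0.44, -0.551, 0.554, 0.444]
contact_force: [-0.4, -0.5, -4.5]
gripper_width: 0.386
[0.5428, 0.3095, 0.1486]
t 6.2 tcp [0.5595 0.3064 0.2369] jaw yaw 1.7920340536332617 appr [-0.0066  0.0002 -1.    ] q [ 0.4597  0.0423  1.538   0.0031  1.5671 -1.3323] F [-0.3555 -0.513  -4.5122] M [-0.0512  0.0963 -0.0037] w 0.38646125551028104
shift [0.2619 3.5348 0.6009] turn [4.2356 0.0507 0.0042] dist 0.08987695662966966
appr target [-0.4248 -0.0933 -0.9004] z [-0.8795 -0.1932  0.435 ]
```

```bash
python3 -m creep '[0.05,0.2,0.1,0.5,0,0,0, 0.1,0.5,0.2,1.2,0,0,0, 0.15,1,0.3,1.9,0,0,0, 0.2,1.6,0.4,2.6,0,0,0, 0.25,2.3,0.5,3.2,0,0,0, 0.25,3,0.6,3.8,0,0,0, 0.25,3.4,0.6,4.2,0.05,0,0, 0.25,3.5,0.6,4.25,0.05,0,0]' 80; python3 plan.py .5112 .3025 .0816 1.787 .45
python3 - <<'E'
from h import *
from bench import viewer
o=[]
for n,(x,y,w,h) in(("top",(110,160,160,160)),("side",(190,60,180,180))):
    f=viewer.grab_frame(n);np.savez(f"pics/{n}1.npz",**f)
    o.append(cv2.resize(f["img"][y:y+h,x:x+w],(400,400),interpolation=cv2.INTER_CUBIC))
cv2.imwrite("pics/h1.png",np.hstack(o)[:,:,::-1])
E
```

```text
time_s: 7.0
tcp_pos: [0.5428, 0.3089, 0.1468]
eef_rot: [-0.332, -0.412, 0.661, 0.532]
contact_force: [0.4, -0.8, -5.1]
gripper_width: 0.382
t 7.0 tcp [0.5428 0.3089 0.1468] jaw yaw 1.7862927312858667 appr [-0.4299 -0.0947 -0.8979] q [ 0.4349  0.3128  1.4249  0.0992  1.849  -1.3456] F [ 0.3841 -0.7735 -5.1378] M [ 0.0598 -0.4912  0.0049] w 0.3824750366987504
shift [0.0215 2.9098 0.0101] turn [-0.0555 -0.0086 -0.0023] dist 0.07274790385381354
appr target [-0.4248 -0.0933 -0.9004] z [-0.8795 -0.1932  0.435 ]
```

View pics/h1.png

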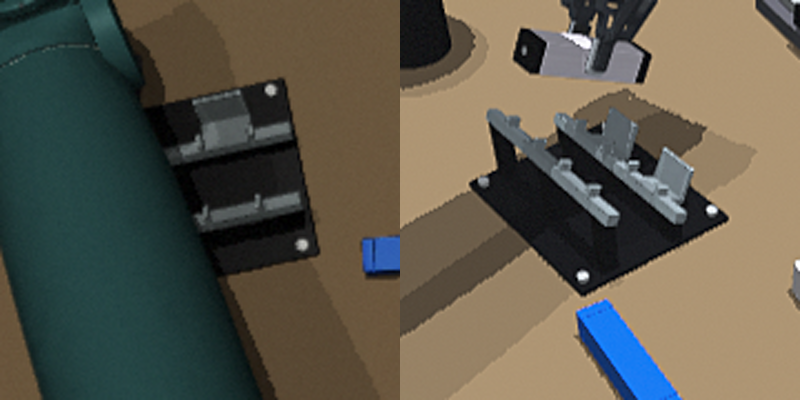

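```bash
python3 -m creep '[0,0.4,0,0,0,0,0, 0,0.8,0,0,0,0,0, 0,1.2,0,0,0,0,0, 0,1.6,0,0,0,0,0, 0,1.9,0,0,0,0,0, 0,2.1,0,0,0,0,0, 0,2.25,0,0,0,0,0, 0,2.3,0,0,0,0,0]' 80; python3 plan.py .5112 .3025 .0816 1.787 .45
python3 - <<'E'
from h import *
from bench import viewer
o=[]
for n,(x,y,w,h) in(("wrist",(120,0,400,400)),("side",(205,75,135,135))):
    f=viewer.grab_frame(n);np.savez(f"pics/{n}2.npz",**f)
    o.append(cv2.resize(f["img"][y:y+h,x:x+w],(400,400),interpolation=cv2.INTER_CUBIC))
cv2.imwrite("pics/h2.png",np.hstack(o)[:,:,::-1])
E
```

```text
time_s: 7.9
tcp_pos: [0.5184, 0.3038, 0.0971]
eef_rot: [-0.333, -0.414, 0.66, 0.531]
contact_force: [-2.1, 0.4, -2.4]
gripper_width: 0.385
t 7.9 tcp [0.5184 0.3038 0.0971] jaw yaw 1.7868567446213304 appr [-0.4263 -0.0934 -0.8998] q [ 0.4429  0.2972  1.5277  0.1002  1.7572 -1.3475] F [-2.0656  0.3957 -2.3841] M [ 0.0427 -0.2522  0.01  ] w 0.3845818225493917
shift [ 0.011   0.6848 -0.0054] turn [-0.0149 -0.0006  0.0019] dist 0.017122328502070027
appr target [-0.4248 -0.0933 -0.9004] z [-0.8795 -0.1932  0.435 ]
```

View pics/h2.png

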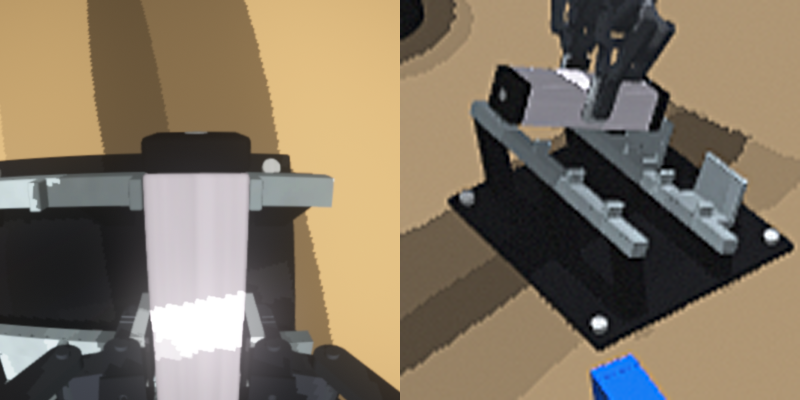

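```bash
python3 -m creep '[0,0.1,0,0,0,0,0, 0,0.15,0,0,0,0,0, 0,0.2,0,0,0,0,0, 0,0.25,0,0,0,0,0, 0,0.3,0,0,0,0,0, 0,0.3,0,0,0,0,0, 0,0.3,0,0,0,0,0, 0,0.3,0,0,0,0,0]' 80; python3 plan.py .5112 .3025 .0816 1.787 .45
```

```text
time_s: 8.8
tcp_pos: [0.5153, 0.3031, 0.0904]
eef_rot: [-0.333, -0.414, 0.66, 0.531]
contact_force: [-0.2, -0.4, -4.5]
gripper_width: 0.381
t 8.8 tcp [0.5153 0.3031 0.0904] jaw yaw 1.7868375729971404 appr [-0.4263 -0.0934 -0.8997] q [ 0.4439  0.2966  1.5399  0.1004  1.7456 -1.3476] F [-0.2251 -0.4069 -4.5078] M [ 0.0465 -0.0804 -0.0496] w 0.3811969097179419
shift [ 0.0105  0.3914 -0.0042] turn [-0.0156 -0.0008  0.002 ] dist 0.009789336656904133
appr target [-0.4248 -0.0933 -0.9004] z [-0.8795 -0.1932  0.435 ]
```

```bash
python3 -m creep '[0,0.05,0,0,0,0,0, 0,0.1,0,0,0,0,0, 0,0.15,0,0,0,0,0, 0,0.2,0,0,0,0,0, 0,0.25,0,0,0,0,0, 0,0.28,0,0,0,0,0, 0,0.28,0,0,0,0,0, 0,0.28,0,0,0,0,0]' 80; python3 plan.py .5112 .3025 .0816 1.787 .45
```

```text
time_s: 9.6
tcp_pos: [0.5123, 0.3024, 0.0841]
eef_rot: [-0.333, -0.414, 0.66, 0.531]
contact_force: [-1.4, -0.6, -3.2]
gripper_width: 0.379
t 9.6 tcp [0.5123 0.3024 0.0841] jaw yaw 1.7867822305644412 appr [-0.4265 -0.0935 -0.8997] q [ 0.4449  0.2961  1.5516  0.1007  1.7346 -1.3478] F [-1.3829 -0.6443 -3.2242] M [ 0.0173 -0.0764 -0.0385] w 0.3785892473795256
shift [ 0.0121  0.1077 -0.0043] turn [-0.0174 -0.0014  0.0018] dist 0.0027119015182089238
appr target [-0.4248 -0.0933 -0.9004] z [-0.8795 -0.1932  0.435 ]
```

```bash
python3 -m creep '[0,0.02,0,0,0,0,0, 0,0.04,0,0,0,0,0, 0,0.06,0,0,0,0,0, 0,0.08,0,0,0,0,0, 0,0.08,0,0,0,0,0, 0,0.08,0,0,0,0,0, 0,0.08,0,0,0,0,0, 0,0.08,0,0,0,0,0]' 80; python3 plan.py .5112 .3025 .0816 1.787 .45
```

```text
time_s: 10.4
tcp_pos: [0.5114, 0.3022, 0.0822]
eef_rot: [-0.333, -0.414, 0.66, 0.531]
contact_force: [-1.1, -1.0, -1.8]
gripper_width: 0.38
t 10.4 tcp [0.5114 0.3022 0.0822] jaw yaw 1.7868589978136775 appr [-0.4266 -0.0935 -0.8996] q [ 0.4451  0.296   1.555   0.1007  1.7314 -1.3479] F [-1.0577 -0.963  -1.8055] M [-0.0587 -0.1049 -0.0204] w 0.3802151909570218
shift [ 0.0121  0.025  -0.0045] turn [-0.0183 -0.0008  0.0015] dist 0.0007031734040853321
appr target [-0.4248 -0.0933 -0.9004] z [-0.8795 -0.1932  0.435 ]
```

```bash
python3 -m creep '[0,0.02,0,0,0,0,0, 0,0.04,0,0,0,0,0, 0,0.05,0,0,0,0,0, 0,0.06,0,0,0,0,0, 0,0.06,0,0,0,0,0, 0,0.06,0,0,0,0,0, 0,0.06,0,0,0,0,0, 0,0.06,0,0,0,0,0]' 80; python3 plan.py .5112 .3025 .0816 1.787 .45
```

```text
time_s: 11.2
tcp_pos: [0.5114, 0.3022, 0.082]
eef_rot: [-0.333, -0.414, 0.66, 0.531]
contact_force: [0.4, -1.0, 8.9]
gripper_width: 0.383
t 11.2 tcp [0.5114 0.3022 0.082 ] jaw yaw 1.7867405121658493 appr [-0.4252 -0.0929 -0.9003] q [ 0.4452  0.295   1.5561  0.1006  1.7295 -1.3479] F [ 0.3641 -1.006   8.8787] M [-0.2778  0.3106 -0.0005] w 0.3827611907424601
shift [ 0.0126  0.0178 -0.0042] turn [-0.0027 -0.0007  0.0042] dist 0.000554785935358805
appr target [-0.4248 -0.0933 -0.9004] z [-0.8795 -0.1932  0.435 ]
```

```bash
python3 -m creep '[0,-0.02,0,0,0,0,0.35, 0,-0.02,0,0,0,0,0.4, 0,-0.02,0,0,0,0,0.45, 0,-0.02,0,0,0,0,0.55, 0,-0.02,0,0,0,0,0.7, 0,-0.02,0,0,0,0,0.8, 0,-0.02,0,0,0,0,0.9, 0,-0.02,0,0,0,0,0.9]' 20; python3 plan.py .6 .3 .2 1.787 .45
python3 - <<'E'
from h import *
from bench import viewer
o=[]
for n,(x,y,w,h) in(("wrist",(120,0,400,400)),("side",(205,75,135,135))):
    f=viewer.grab_frame(n);np.savez(f"pics/{n}3.npz",**f)
    o.append(cv2.resize(f["img"][y:y+h,x:x+w],(400,400),interpolation=cv2.INTER_CUBIC))
cv2.imwrite("pics/h3.png",np.hstack(o)[:,:,::-1])
E
```

```text
time_s: 12.0
tcp_pos: [0.5116, 0.3023, 0.0825]
eef_rot: [-0.333, -0.414, 0.66, 0.531]
contact_force: [-0.8, 0.2, -0.7]
gripper_width: 0.899
t 12.0 tcp [0.5116 0.3023 0.0825] jaw yaw 1.7867579132268663 appr [-0.4251 -0.0929 -0.9004] q [ 0.4451  0.295   1.5553  0.1006  1.7303 -1.3479] F [-0.7928  0.185  -0.6751] M [ 0.0498 -0.157  -0.0083] w 0.8993226640032419
shift [-0.8455 -5.7256 -1.0476] turn [-0.0016 -0.0007  0.0039] dist 0.1470422371889723
appr target [-0.4248 -0.0933 -0.9004] z [-0.8795 -0.1932  0.435 ]
```

View pics/h3.png

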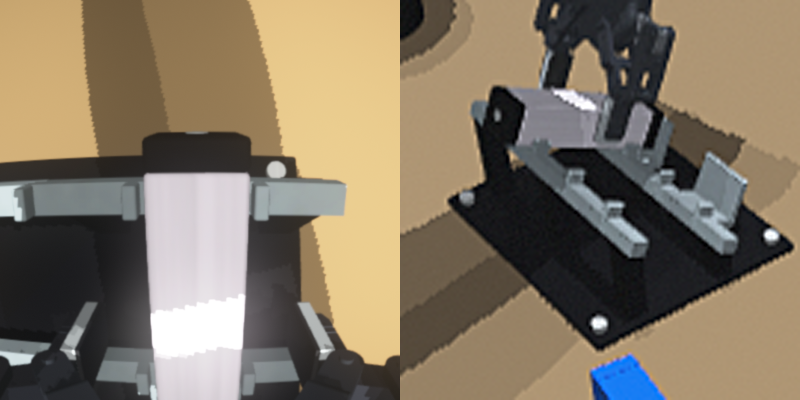

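```bash
python3 -m creep '[0,-0.2,0,0,0,0,0.9, 0,-0.7,0,0,0,0,0.9, 0,-1.4,0,0,0,0,0.9, 0,-2.2,0,0,0,0,0.9, 0,-3,0,-0.5,0,0,0.9, 0,-4,0,-1.3,0,0,1, 0,-5,0,-2.3,0,0,1, 0,-6,0,-3.3,0,0,1]' 20; python3 plan.py .60 .1 .25 1.1
```

```text
time_s: 12.9
tcp_pos: [0.5763, 0.3164, 0.2202]
eef_rot: [-0.421, -0.524, 0.577, 0.464]
contact_force: [0.5, 0.3, 0.1]
gripper_width: 0.999
t 12.9 tcp [0.5763 0.3164 0.2202] jaw yaw 1.7866928151068031 appr [-0.0944 -0.0199 -0.9953] q [ 0.4536  0.1415  1.461   0.0236  1.6328 -1.3328] F [0.4604 0.2958 0.0839] M [-0.0088 -0.0846  0.0771] w 0.9994235852862634
shift [-8.6587 -1.1022  1.0416] turn [-0.889   6.5526 -0.3093] dist 0.21976219391567525
appr target [ 0.  0. -1.] z [-0.8912  0.4536  0.    ]
```

```bash
python3 -m creep '[-0.8,-0.1,0.1,-0.1,0.6,0,1, -2,-0.2,0.2,-0.2,1.5,-0.1,1, -3.2,-0.4,0.4,-0.3,2.4,-0.1,1, -4.4,-0.6,0.5,-0.4,3.3,-0.15,1, -5.6,-0.8,0.7,-0.5,4.2,-0.2,1, -6.8,-0.9,0.8,-0.6,5,-0.2,1, -8,-1,0.9,-0.8,5.8,-0.3,1, -9.2,-1.1,1,-0.9,6.55,-0.3,1]' 20; python3 plan.py .636 -.215 .11 .237
```

```text
time_s: 13.7
tcp_pos: [0.6041, 0.0856, 0.2517]
eef_rot: [0.605, 0.37, -0.367, -0.602]
contact_force: [-0.0, -0.1, -1.2]
gripper_width: 1.004
t 13.7 tcp [0.6041 0.0856 0.2517] jaw yaw 1.0968441582886332 appr [ 0.0058 -0.0011 -1.    ] q [ 0.0998 -0.0288  1.5857 -0.0017  1.5791 -0.9971] F [-0.0051 -0.1196 -1.1929] M [ 0.0147 -0.0287 -0.0352] w 1.0035658901131161
shift [-10.1277   5.6878  -6.5909] turn [0.044  8.2108 0.0379] dist 0.33387940688223966
appr target [ 0.  0. -1.] z [-0.2348  0.972   0.    ]
```

```bash
python3 -m creep '[-1.3,0.3,-0.8,0,1,0,1, -2.7,0.8,-1.7,0,2.1,0,1, -4.1,1.5,-2.6,0,3.2,0,1, -5.5,2.4,-3.5,0,4.3,0,1, -6.9,3.4,-4.4,0,5.4,0,1, -8.2,4.4,-5.3,0,6.5,0,1, -9.4,5.2,-6.1,0,7.5,0,1, -10.1,5.65,-6.6,0.04,8.2,0.04,1]' 80; python3 -m creep '[0,0,0,0,0,0,1, 0,0,0,0,0,0,1, 0,0,0,0,0,0,1, 0,0,0,0,0,0,1, 0,0,0,0,0,0,1, 0,0,0,0,0,0,1, 0,0,0,0,0,0,1, 0,0,0,0,0,0,1]'; python3 plan.py .636 -.215 .0225 .237
python3 - <<'E'
from h import *
from bench import viewer
f=viewer.grab_frame("wrist");np.savez("pics/w4.npz",**f)
im=f["img"].copy();a=np.array([-.2348,.972,0])
for k in(0,-.063,.063):
    u=proj(f,np.array([.636,-.215,.034])+k*a,True).round().astype(int);print(u);cv2.drawMarker(im,tuple(map(int,u)),(255,0,0),0,12,1)
cv2.imwrite("pics/w4.png",im[:,:,::-1])
E
```

```text
time_s: 14.5
tcp_pos: [0.6363, -0.2171, 0.1104]
eef_rot: [0.703, 0.082, -0.082, -0.702]
contact_force: [-0.4, 0.5, 1.0]
gripper_width: 0.999
time_s: 15.3
tcp_pos: [0.6363, -0.217, 0.1105]
eef_rot: [0.703, 0.083, -0.082, -0.702]
contact_force: [-0.9, -0.4, -0.7]
gripper_width: 1.002
t 15.3 tcp [ 0.6363 -0.217   0.1105] jaw yaw 0.23275923886719807 appr [ 0.0013 -0.0018 -1.    ] q [-0.3661  0.177   1.6005 -0.0012  1.3622 -0.5986] F [-0.8781 -0.3779 -0.664 ] M [-0.0469  0.007  -0.0134] w 1.0020096205382902
shift [0.0023 3.5185 0.087 ] turn [ 0.0193 -0.0405  0.0086] dist 0.0879895566203617
appr target [ 0.  0. -1.] z [-0.2348  0.972   0.    ]
[316 255]
[317 344]
[316 146]
```

View pics/w4.png

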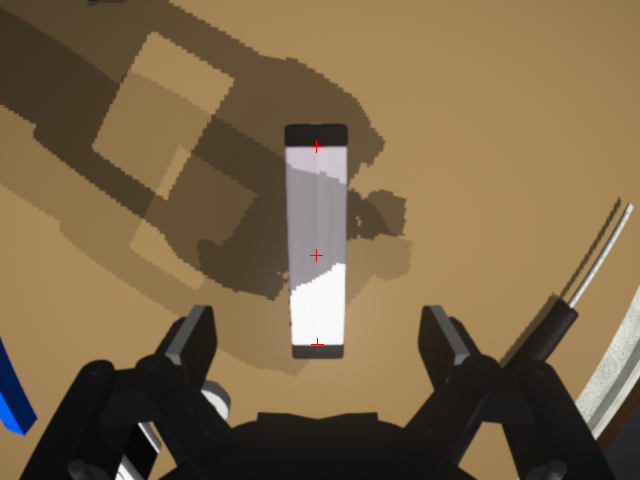

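```bash
python3 -m creep '[0,0.6,0.08,0,0,0,1, 0,1.4,0.08,0,0,0,1, 0,2.3,0.08,0,0,0,1, 0,3,0.08,0,0,0,1, 0,3.4,0.08,0,0,0,1, 0,3.5,0.08,0,0,0,0.8, 0,3.5,0.08,0,0,0,0.3, 0,3.5,0.08,0,0,0,0]' 80 && python3 -m creep '[0,0,0,0,0,0,0, 0,0,0,0,0,0,0, 0,0,0,0,0,0,0, 0,0,0,0,0,0,0, 0,-0.4,0,0,0,0,0, 0,-1.2,0,0,0,0,0, 0,-2.2,0,0,0,0,0, 0,-3,0,0,0,0,0]' && python3 -m creep '[0,0,0,0,0,0,0, 0,0,0,0,0,0,0, 0,0,0,0,0,0,0, 0,0,0,0,0,0,0, 0,0,0,0,0,0,0, 0,0,0,0,0,0,0, 0,0,0,0,0,0,0, 0,0,0,0,0,0,0]'; python3 heavy.py;  python3 plan.py .58 .215 .24 1.787;python3 plan.py .58 .215 .24 -1.354
```

```text
time_s: 16.15
tcp_pos: [0.6365, -0.2154, 0.0239]
eef_rot: [0.703, 0.083, -0.081, -0.701]
contact_force: [0.6, 0.1, 0.5]
gripper_width: 0.516
time_s: 16.95
tcp_pos: [0.6361, -0.2152, 0.1003]
eef_rot: [0.703, 0.083, -0.081, -0.701]
contact_force: [-0.0, -0.4, -4.1]
gripper_width: 0.384
time_s: 17.75
tcp_pos: [0.6361, -0.2152, 0.1002]
eef_rot: [0.703, 0.083, -0.081, -0.701]
contact_force: [0.0, -0.2, -4.3]
gripper_width: 0.384
M [-0.0808 -0.0225 -0.0114] sd [0.0462 0.0237 0.0352] F [ 0.0293  0.045  -4.2171]
about jaw axis [-0.1104 -0.0687 -0.0386 -0.0524 -0.1295 -0.1098 -0.1509 -0.0101] mean -0.08379419875541262
tool z end [-0.2306  0.973  -0.0027] M if tool-z end heavy: -0.11279937193785614
t 18.15 tcp [ 0.6362 -0.2152  0.1003] jaw yaw 0.2327456254067905 appr [ 0.0025 -0.0022 -1.    ] q [-0.3637  0.1823  1.6117 -0.0012  1.3445 -0.5962] F [-0.2066 -0.1044 -3.8623] M [ 0.0014 -0.0499  0.0278] w 0.3803100328528068
shift [ 1.7942 -5.6307 17.2463] turn [  0.0349 -14.842   -0.0056] dist 0.4557686029716214
appr target [ 0.  0. -1.] z [-0.9767 -0.2145  0.    ]
t 18.15 tcp [ 0.6362 -0.2152  0.1003] jaw yaw 0.2327456254067905 appr [ 0.0025 -0.0022 -1.    ] q [-0.3637  0.1823  1.6117 -0.0012  1.3445 -0.5962] F [-0.2066 -0.1044 -3.8623] M [ 0.0014 -0.0499  0.0278] w 0.3803100328528068
shift [ 1.7942 -5.6307 17.2463] turn [ 0.0057 15.1523  0.035 ] dist 0.4557686029716214
appr target [ 0.  0. -1.] z [0.9766 0.2151 0.    ]
```

```bash
python3 -m creep '[0.05,-0.6,0.6,0,0.5,0,0, 0.15,-1.5,1.6,0,1.3,0,0, 0.3,-2.5,2.8,0,2.3,0,0, 0.5,-3.5,4.1,0,3.3,0,0, 0.7,-4.4,5.4,0,4.3,0,0, 0.9,-5,6.7,0,5.3,0,0, 1.1,-5.4,7.9,0,6.3,0,0, 1.2,-5.6,9,0,7.2,0,0]' 80; python3 plan.py .58 .215 .24 -1.354
```

```text
time_s: 18.95
tcp_pos: [0.6131, 0.0124, 0.2412]
eef_rot: [0.683, -0.182, 0.185, -0.683]
contact_force: [0.3, 0.2, -4.0]
gripper_width: 0.38
t 18.95 tcp [0.6131 0.0124 0.2412] jaw yaw -0.5252160911751576 appr [ 0.0042 -0.0021 -1.    ] q [-0.0204 -0.0184  1.5924 -0.002   1.5635  0.5048] F [ 0.335   0.1863 -3.9722] M [-0.0945  0.0108 -0.0415] w 0.3802730904098327
shift [-5.2081  0.0247  6.3467] turn [-0.0206  7.9143  0.0409] dist 0.20525338887300992
appr target [ 0.  0. -1.] z [0.9766 0.2151 0.    ]
```

```bash
python3 -m creep '[-0.7,0,0.9,0,1.1,0,0, -1.4,0,1.8,0,2.2,0,0, -2.1,0,2.6,0,3.3,0,0, -2.8,0,3.4,0,4.4,0,0, -3.5,0,4.3,0,5.5,0,0, -4.2,0,5.1,0,6.5,0,0, -4.8,0,5.8,0,7.3,0,0, -5.2,0,6.35,0,7.9,0,0]' 80; python3 heavy.py; python3 plan.py .5675 .2109 .1555 -1.354 -.45
```

```text
time_s: 19.75
tcp_pos: [0.5797, 0.2164, 0.2407]
eef_rot: [-0.551, 0.442, -0.445, 0.551]
contact_force: [-0.5, 0.2, -5.2]
gripper_width: 0.382
M [-0.0184  0.1356  0.0055] sd [0.0628 0.057  0.0145] F [ 0.1999 -0.2216 -4.5433]
about jaw axis [-0.2309 -0.0597 -0.145  -0.1291 -0.1299 -0.1143 -0.0981 -0.1837] mean -0.1363294650010372
tool z end [0.9763 0.2164 0.0036] M if tool-z end heavy: -0.112798714041646
t 20.15 tcp [0.5804 0.2142 0.2406] jaw yaw -1.352657629912073 appr [ 0.0042 -0.0023 -1.    ] q [ 0.3139 -0.0059  1.5808 -0.0035  1.5634  1.6666] F [ 0.4998 -1.1384 -5.2111] M [-0.0738  0.1718  0.0193] w 0.3817300111385824
shift [ 0.0074  3.4037 -0.5441] turn [-4.3316  0.0059  0.0323] dist 0.0861730754166581
appr target [-0.4248 -0.0936 -0.9004] z [ 0.8794  0.1937 -0.435 ]
```

```bash
python3 -m creep '[0,0.2,-0.1,-0.5,0,0,0, 0,0.5,-0.2,-1.2,0,0,0, 0,1,-0.3,-1.9,0,0,0, 0,1.6,-0.4,-2.6,0,0,0, 0,2.3,-0.45,-3.2,0,0,0, 0,2.9,-0.5,-3.8,0,0,0, 0,3.3,-0.55,-4.2,0,0.03,0, 0,3.4,-0.55,-4.3,0,0.03,0]' 80; python3 -m creep '[0,0.4,0,0,0,0,0, 0,0.8,0,0,0,0,0, 0,1.2,0,0,0,0,0, 0,1.6,0,0,0,0,0, 0,1.9,0,0,0,0,0, 0,2.1,0,0,0,0,0, 0,2.25,0,0,0,0,0, 0,2.3,0,0,0,0,0]'; python3 plan.py .5334 .2034 .0834 -1.354 -.45
python3 - <<'E'
from h import *
from bench import viewer
o=[]
for n,(x,y,w,h) in(("wrist",(120,0,400,400)),("side",(205,75,135,135))):
    f=viewer.grab_frame(n);np.savez(f"pics/{n}5.npz",**f)
    o.append(cv2.resize(f["img"][y:y+h,x:x+w],(400,400),interpolation=cv2.INTER_CUBIC))
cv2.imwrite("pics/h5.png",np.hstack(o)[:,:,::-1])
E
```

```text
time_s: 20.95
tcp_pos: [0.5673, 0.2106, 0.1539]
eef_rot: [0.66, -0.531, 0.333, -0.414]
contact_force: [-0.7, -0.6, -4.5]
gripper_width: 0.38
time_s: 21.75
tcp_pos: [0.5434, 0.2054, 0.1037]
eef_rot: [0.66, -0.53, 0.334, -0.415]
contact_force: [-0.8, -0.5, 14.6]
gripper_width: 0.381
t 21.75 tcp [0.5434 0.2054 0.1037] jaw yaw -1.353778202735589 appr [-0.4223 -0.0929 -0.9017] q [0.3004 0.2565 1.5649 0.0369 1.7659 1.6531] F [-0.7969 -0.4779 14.646 ] M [-0.1284 -0.1217 -0.0225] w 0.3809160654290452
shift [-0.0088  0.9092 -0.0173] turn [-0.0269  0.0028 -0.0009] dist 0.022734501050723385
appr target [-0.4248 -0.0936 -0.9004] z [ 0.8794  0.1937 -0.435 ]
```

View pics/h5.png

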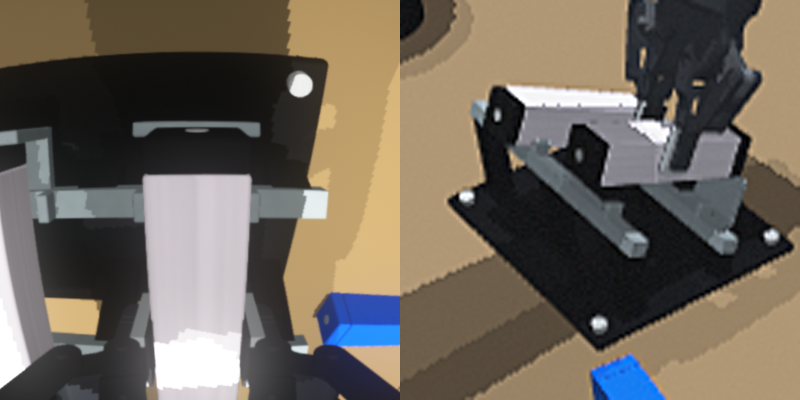

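```bash
python3 -m creep '[0,-0.1,0,0,0,0,0, 0,-0.3,0,0,0,0,0, 0,-0.5,0,0,0,0,0, 0,-0.6,0,0,0,0,0, 0,-0.6,-0.1,0,0,0,0, 0,-0.6,-0.2,0,0,0,0, 0,-0.6,-0.3,0,0,0,0, 0,-0.6,-0.3,0,0,0,0]' 80; python3 heavy.py; python3 plan.py .5334 .2034 .0834 -1.354 -.45
python3 - <<'E'
from h import *
f=load("held");im=f["img"].astype(int)
s=[.5303,.2036,.0772]
from bench import readout
st=readout.read_state();Rc=R.from_quat(st["eef_rot"]).as_matrix();n=-Rc[:,1];d=Rc[:,2]*1
c=st["tcp_pos"]-.0069*n; y=Rc[:,0]
# expected cap/aluminium boundary corners, light face edges
for nm,a,b,e in [("top+y",63,17,.017),("top-y",63,17,-.017)]: pass
o=im.astype(np.uint8).copy()
side=1 if y[1]<0 else -1
for k in(-.075,-.063,.063,.075):
  for h in(-.017,.017):
    u=proj(f,c+k*d+h*n+side*.017*y);print(k,h,u.round(1));cv2.circle(o,tuple(int(v*8) for v in u),8,(255,0,0),-1,shift=3)
cv2.imwrite("pics/h6.png",cv2.resize(o[70:170,220:353],(800,600),interpolation=cv2.INTER_CUBIC)[:,:,::-1])
E
```

```text
time_s: 22.65
tcp_pos: [0.543, 0.2053, 0.1208]
eef_rot: [0.66, -0.53, 0.334, -0.415]
contact_force: [0.7, 0.0, -4.9]
gripper_width: 0.382
M [ 0.0982 -0.4134  0.0038] sd [0.0284 0.0255 0.0197] F [ 0.1119 -0.133  -4.4656]
about jaw axis [0.4121 0.4428 0.4385 0.4605 0.4108 0.45   0.387  0.3975] mean 0.4248886176219648
tool z end [ 0.8807  0.1943 -0.4321] M if tool-z end heavy: -0.10172775989965002
t 23.05 tcp [0.5434 0.2054 0.1207] jaw yaw -1.3537621672299165 appr [-0.422  -0.0928 -0.9018] q [0.3004 0.2427 1.5521 0.0371 1.792  1.6541] F [-0.2916 -0.7014 -4.3767] M [ 0.1393 -0.3763  0.0026] w 0.38457907716534606
shift [-0.0083  1.5208  0.2787] turn [-0.0307  0.003  -0.001 ] dist 0.03865286229313062
appr target [-0.4248 -0.0936 -0.9004] z [ 0.8794  0.1937 -0.435 ]
-0.075 -0.017 [265.8 128.8]
-0.075 0.017 [270.2 113.7]
-0.063 -0.017 [270.4 128.9]
-0.063 0.017 [274.8 113.9]
0.063 -0.017 [313.9 129.7]
0.063 0.017 [318.6 116. ]
0.075 -0.017 [317.7 129.8]
0.075 0.017 [322.4 116.2]
```

View pics/h6.png

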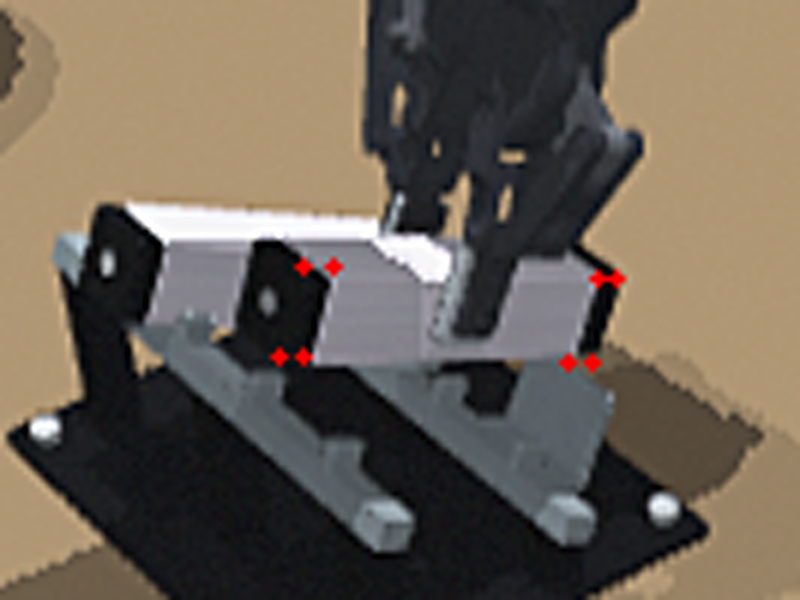

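```bash
python3 -m creep '[0,0,-0.05,-0.2,0,0,0, 0,0,-0.1,-0.4,0,0,0, 0,0.1,-0.1,-0.5,0,0,0, 0,0.2,-0.1,-0.5,0,0,0, 0,0.3,-0.1,-0.5,0,0,0, 0,0.4,-0.1,-0.5,0,0,0, 0,0.5,-0.1,-0.5,0,0,0, 0,0.5,-0.1,-0.5,0,0,0]' 80;  python3 plan.py .5334 .2034 .0834 -1.354 -.45;  python3 -m creep '[0,0.05,0,0,0,0,0, 0,0.1,0,0,0,0,0, 0,0.15,0,0,0,0,0, 0,0.2,0,0,0,0,0, 0,0.25,0,0,0,0,0, 0,0.3,0,0,0,0,0, 0,0.35,0,0,0,0,0, 0,0.4,0,0,0,0,0]' ;  python3 plan.py .5334 .2034 .0834 -1.354 -.45
```

```text
time_s: 23.85
tcp_pos: [0.5356, 0.2037, 0.1102]
eef_rot: [0.67, -0.539, 0.32, -0.398]
contact_force: [-0.5, 0.2, -4.4]
gripper_width: 0.378
t 23.85 tcp [0.5356 0.2037 0.1102] jaw yaw -1.353769357556621 appr [-0.4678 -0.103  -0.8778] q [0.2999 0.266  1.5534 0.0411 1.82   1.6536] F [-0.5108  0.1948 -4.3529] M [ 0.092  -0.4499  0.0188] w 0.3777500578700911
shift [-0.0085  0.9829  0.4358] turn [ 0.4731  0.003  -0.0009] dist 0.026879826837918588
appr target [-0.4248 -0.0936 -0.9004] z [ 0.8794  0.1937 -0.435 ]
time_s: 24.65
tcp_pos: [0.5309, 0.2026, 0.1013]
eef_rot: [0.67, -0.539, 0.32, -0.398]
contact_force: [-0.3, 0.3, -4.3]
gripper_width: 0.383
t 24.65 tcp [0.5309 0.2026 0.1013] jaw yaw -1.3537983841623824 appr [-0.4678 -0.103  -0.8778] q [0.3004 0.2636 1.5717 0.0412 1.8041 1.6535] F [-0.2942  0.2987 -4.3043] M [ 0.0726 -0.5056 -0.0154] w 0.3830715682117302
shift [-0.0096  0.5784  0.4349] turn [ 0.4728  0.0025 -0.0007] dist 0.01809392301116101
appr target [-0.4248 -0.0936 -0.9004] z [ 0.8794  0.1937 -0.435 ]
```

```bash
python3 -m creep '[0,0.05,0,0,0,0,0, 0,0.1,0,0,0,0,0, 0,0.15,0,0,0,0,0, 0,0.2,0,0,0,0,0, 0,0.25,0,0,0,0,0, 0,0.3,0,0,0,0,0, 0,0.33,0,0,0,0,0, 0,0.35,0,0,0,0,0]' 80;  python3 plan.py .5334 .2034 .0834 -1.354 -.45
python3 - <<'E'
from h import *
from bench import viewer,readout
f=viewer.grab_frame("side");np.savez("pics/s7.npz",**f);im=f["img"].astype(int)
st=readout.read_state();Rc=R.from_quat(st["eef_rot"]).as_matrix()
# lower edge of the near (-y) side face of the held cart: bright grey over dark/plate, per column
g=im.mean(2);sp=im.max(2)-im.min(2)
for x in range(276,316,6):
    col=[(y,int(g[y,x])) for y in range(108,146,1)]
    print(x,[v for _,v in col])
n=np.array([.4249,.0935,.9004]);d=np.array([.8794,.1937,-.435]);yv=np.array([.215,-.977,0])
c=st["tcp_pos"]-.0069*n
for k in(-.06,-.03,0,.03,.06): print(k,"bottom edge if parallel",proj(f,c+k*d-.017*n+.017*yv).round(1),"top edge",proj(f,c+k*d+.017*n+.017*yv).round(1))
E
```

```text
time_s: 25.45
tcp_pos: [0.5268, 0.2017, 0.0936]
eef_rot: [0.67, -0.539, 0.32, -0.398]
contact_force: [0.3, -0.4, -4.9]
gripper_width: 0.382
t 25.45 tcp [0.5268 0.2017 0.0936] jaw yaw -1.3537525893233684 appr [-0.4678 -0.103  -0.8778] q [0.3009 0.2618 1.5873 0.0413 1.7904 1.6534] F [ 0.3251 -0.4297 -4.8995] M [ 0.1322 -0.5107 -0.0198] w 0.3819649953402879
shift [-0.0091  0.2261  0.4356] turn [ 0.4732  0.003  -0.0006] dist 0.012272437988261444
appr target [-0.4248 -0.0936 -0.9004] z [ 0.8794  0.1937 -0.435 ]
276 [147, 252, 252, 166, 163, 129, 134, 133, 133, 135, 135, 136, 138, 138, 139, 134, 133, 135, 135, 135, 144, 152, 135, 139, 140, 138, 136, 138, 137, 134, 138, 135, 135, 137, 126, 85, 92, 88]
282 [50, 50, 50, 49, 51, 48, 38, 37, 72, 77, 28, 26, 26, 12, 180, 252, 121, 130, 133, 135, 139, 144, 134, 137, 138, 137, 135, 137, 136, 132, 135, 133, 135, 139, 126, 40, 19, 22]
288 [68, 41, 37, 41, 40, 40, 36, 47, 95, 111, 28, 35, 29, 18, 54, 186, 255, 254, 251, 241, 135, 138, 117, 124, 93, 102, 122, 122, 119, 113, 111, 108, 114, 137, 126, 37, 13, 21]
294 [54, 55, 52, 51, 46, 29, 32, 39, 44, 
[... 256 characters left out ...]
133, 133, 136, 137, 122, 80, 91, 95]
306 [31, 36, 38, 42, 43, 43, 43, 42, 42, 43, 38, 36, 29, 42, 45, 39, 40, 34, 32, 94, 140, 137, 145, 134, 132, 135, 135, 136, 133, 133, 132, 135, 134, 138, 124, 90, 108, 101]
312 [47, 52, 53, 39, 30, 34, 38, 44, 38, 35, 33, 27, 30, 40, 78, 99, 100, 86, 40, 0, 90, 155, 158, 151, 142, 100, 40, 24, 16, 12, 9, 12, 15, 11, 41, 87, 98, 95]
-0.06 bottom edge if parallel [266.2 142.3] top edge [270.4 127.8]
-0.03 bottom edge if parallel [277.1 142.3] top edge [281.5 128.1]
0 bottom edge if parallel [287.6 142.3] top edge [292.1 128.4]
0.03 bottom edge if parallel [297.7 142.3] top edge [302.3 128.7]
0.06 bottom edge if parallel [307.4 142.2] top edge [312.1 128.9]
```

```bash
python3 -m creep '[0,0.03,0.03,0,0,0,0, 0,0.06,0.06,0,0,0,0, 0,0.09,0.09,0,0,0,0, 0,0.12,0.12,0,0,0,0, 0,0.15,0.12,0,0,0,0, 0,0.16,0.12,0,0,0,0, 0,0.17,0.12,0,0,0,0, 0,0.17,0.12,0,0,0,0]' 80;  python3 plan.py .5334 .2034 .0834 -1.354 -.50
```

```text
time_s: 26.3
tcp_pos: [0.5273, 0.2018, 0.0884]
eef_rot: [0.67, -0.539, 0.32, -0.398]
contact_force: [-0.7, 0.2, -5.4]
gripper_width: 0.383
t 26.3 tcp [0.5273 0.2018 0.0884] jaw yaw -1.353720396400736 appr [-0.4678 -0.103  -0.8778] q [0.3009 0.2675 1.5894 0.0412 1.7825 1.653 ] F [-0.6517  0.181  -5.4478] M [ 0.0334 -0.4174 -0.0027] w 0.3829518023022264
shift [-0.0083  0.055   0.3163] turn [-0.0042  0.0034 -0.0007] dist 0.008029604736234364
appr target [-0.4682 -0.1031 -0.8776] z [ 0.857   0.1888 -0.4794]
```

```bash
python3 -m creep '[0,0.02,0,0,0,0,0, 0,0.03,0,0,0,0,0, 0,0.04,0,0,0,0,0, 0,0.06,0,0,0,0,0, 0,0.07,0,0,0,0,0, 0,0.07,0,0,0,0,0, 0,0.07,0,0,0,0,0, 0,0.07,0,0,0,0,0]' 80;  python3 plan.py .5334 .2034 .0834 -1.354 -.50
```

```text
time_s: 27.1
tcp_pos: [0.5265, 0.2016, 0.0868]
eef_rot: [0.67, -0.539, 0.32, -0.398]
contact_force: [0.1, 0.0, -4.2]
gripper_width: 0.376
t 27.1 tcp [0.5265 0.2016 0.0868] jaw yaw -1.3537739377031939 appr [-0.4679 -0.103  -0.8778] q [0.3009 0.2672 1.5925 0.0412 1.7798 1.653 ] F [ 0.0582  0.0334 -4.2356] M [ 0.0935 -0.5115 -0.0273] w 0.3764309137013558
shift [-0.01   -0.016   0.3164] turn [-0.0038  0.0028 -0.0006] dist 0.007924123613470153
appr target [-0.4682 -0.1031 -0.8776] z [ 0.857   0.1888 -0.4794]
```

```bash
python3 -m creep '[0,0.02,0,0,0,0,0, 0,0.03,0,0,0,0,0, 0,0.04,0,0,0,0,0, 0,0.05,0,0,0,0,0, 0,0.05,0,0,0,0,0, 0,0.05,0,0,0,0,0, 0,0.05,0,0,0,0,0, 0,0.05,0,0,0,0,0]' 80;  python3 plan.py .5334 .2034 .0834 -1.354 -.50
```

```text
time_s: 27.9
tcp_pos: [0.5265, 0.2016, 0.0868]
eef_rot: [0.67, -0.538, 0.32, -0.398]
contact_force: [3.7, 0.7, 7.9]
gripper_width: 0.382
t 27.9 tcp [0.5265 0.2016 0.0868] jaw yaw -1.3538086748791243 appr [-0.4664 -0.1026 -0.8786] q [0.301  0.2662 1.5935 0.0412 1.7782 1.653 ] F [3.7368 0.7452 7.8651] M [-0.0404 -0.0896  0.0537] w 0.38165785578118105
shift [-0.0093 -0.0168  0.3165] turn [-0.0205  0.0028 -0.0014] dist 0.00792813115565092
appr target [-0.4682 -0.1031 -0.8776] z [ 0.857   0.1888 -0.4794]
```

```bash
python3 -m creep '[0,-0.02,0,0,0,0,0.35, 0,-0.02,0,0,0,0,0.4, 0,-0.02,0,0,0,0,0.45, 0,-0.02,0,0,0,0,0.55, 0,-0.02,0,0,0,0,0.7, 0,-0.02,0,0,0,0,0.8, 0,-0.02,0,0,0,0,0.9, 0,-0.02,0,0,0,0,0.9]' 20; python3 -m creep '[0,-0.2,0,0,0,0,0.9, 0,-0.7,0,0,0,0,0.9, 0,-1.4,0,0,0,0,0.9, 0,-2.2,0,0,0,0,0.9, 0,-3,0,0,0,0,0.9, 0,-4,0,0,0,0,0.9, 0,-5,0,0,0,0,0.9, 0,-6,0,0,0,0,0.9]'; python3 plan.py .4 -.1 .3 -1.354
```

```text
time_s: 28.7
tcp_pos: [0.5267, 0.2017, 0.0872]
eef_rot: [0.67, -0.538, 0.32, -0.398]
contact_force: [-0.4, -0.0, -0.6]
gripper_width: 0.902
time_s: 29.5
tcp_pos: [0.5974, 0.2172, 0.2211]
eef_rot: [0.67, -0.538, 0.32, -0.399]
contact_force: [-0.5, 1.2, 0.6]
gripper_width: 0.899
t 29.5 tcp [0.5974 0.2172 0.2211] jaw yaw -1.3538489034915095 appr [-0.4656 -0.1023 -0.879 ] q [0.2929 0.3296 1.2904 0.0404 2.017  1.6549] F [-0.4785  1.1545  0.5583] M [ 0.0898 -0.2644 -0.0226] w 0.898999414529395
shift [ 10.6889   2.1999 -10.6877] turn [ 4.7456  0.0022 -0.0029] dist 0.38186859272655077
appr target [ 0.  0. -1.] z [0.9766 0.2151 0.    ]
```

```bash
python3 -m creep '[0.8,-0.2,0,0,0,0,1, 2,-0.4,0,0,0,0,1, 3.2,-0.6,0,0,0,0,1, 4.5,-0.8,0,0,0,0,1, 5.8,-1,0,0,0,0,1, 7,-1,0,0,0,0,1, 8.2,-1,0,0,0,0,1, 9.2,-1,0,0,0,0,1]'
cat > chk.py <<'E'
from h import *
from bench import viewer
n=np.array([.4249,.0935,.9004]);d=np.array([.8794,.1937,-.435])
P={}
for nm,thr in(("top",120),("side",205)):
    f=viewer.grab_frame(nm);np.savez(f"pics/{nm}9.npz",**f);im=f["img"].astype(int)
    m=((im.min(2)>thr)&(im.max(2)-im.min(2)<32)).astype(np.uint8)
    c,_=cv2.findContours(m,cv2.RETR_EXTERNAL,cv2.CHAIN_APPROX_NONE)
    p0=np.array([.52,.25,.077])+.017*n   # plane of the cartridges' tops
    for k in c:
        if cv2.contourArea(k)<120: continue
        (u,v)=cv2.minAreaRect(k)[0]
        if not((120<u<260 and 170<v<300) if nm=="top" else (200<u<370 and 70<v<210)): continue
        w=[]
        for x in k:
            o,r=ray(f,x[0]);q=o+r*((p0-o)@n)/(r@n);w.append([(q-p0)@d*1000,(q-p0)@np.array([-.215,.977,0])*1000])
        w=np.array(w,np.float32);r=cv2.minAreaRect(w)
        print(nm,cv2.contourArea(k),"px",(round(u,1),round(v,1)),"on top plane: downslope,y mm",np.array(r[0]),np.array(r[1]),r[2],"extent",w.min(0),w.max(0))
s=[("near",.4466,-.203),("far",.636,-.215)]
E
python3 chk.py; python3 chk.py
```

```text
time_s: 30.3
tcp_pos: [0.6587, -0.0073, 0.2431]
eef_rot: [0.67, -0.539, 0.32, -0.398]
contact_force: [0.1, -0.3, 0.2]
gripper_width: 0.998
top 199.5 px (246.5, 299.0) on top plane: downslope,y mm [-247.5368 -134.8944] [160.2011  10.0955] 75.30712127685547 extent [-271.6688 -212.1354] [-225.8309  -57.4128]
top 498.0 px (157.3, 230.8) on top plane: downslope,y mm [-0.3906 54.4024] [124.7431  33.6435] 0.41121822595596313 extent [-62.7166  37.4113] [62.0169 71.3717]
top 493.5 px (198.4, 223.4) on top plane: downslope,y mm [ -6.386  -47.4156] [ 33.1018 124.7994] 89.99394989013672 extent [-68.7871 -63.9639] [ 56.0133 -30.8605]
side 270.0 px (287.5, 128.3) on top plane: downslope,y mm [ -8.6127 -52.5921] [ 36.7523 126.5211] 89.95446014404297 extent [-71.8708 -70.9493] [ 54.6432 -34.1847]
side 230.5 px (265.0, 108.4) on top plane: downslope,y mm [-2.9707 48.4231] [ 37.883  126.1723] 89.6417007446289 extent [-66.1562  29.1261] [60.1019 67.0325]
top 220.0 px (247.5, 298.0) on top plane: downslope,y mm [-245.6279 -137.4875] [159.6811  10.098 ] 75.29490661621094 extent [-270.331  -214.6974] [-225.601   -59.3753]
top 499.0 px (157.2, 230.9) on top plane: downslope,y mm [-0.3906 54.4024] [124.7431  33.6435] 0.41121822595596313 extent [-62.7166  37.4113] [62.0169 71.3717]
top 494.5 px (198.4, 223.4) on top plane: downslope,y mm [ -6.3903 -47.3343] [124.8039  33.1036] 0.022427478805184364 extent [-68.7871 -63.9062] [ 56.0133 -30.7858]
side 271.0 px (287.5, 128.3) on top plane: downslope,y mm [ -8.6127 -52.5921] [ 36.7523 126.5211] 89.95446014404297 extent [-71.8708 -70.9493] [ 54.6432 -34.1847]
side 229.5 px (265.0, 108.4) on top plane: downslope,y mm [-2.9707 48.4231] [ 37.883  126.1723] 89.6417007446289 extent [-66.1562  29.1261] [60.1019 67.0325]
```

```bash
python3 - <<'E'
from h import *
for n,bx in(("top",[(445,215,45,45),(415,195,35,30),(265,155,25,35)]),("side",[(410,375,70,75),(435,335,40,40),(360,165,45,40)])):
    a=load(n+"0")["img"].astype(int);b=load(n+"9")["img"].astype(int)
    for x,y,w,h in bx:
        D_=abs(a-b)[y:y+h,x:x+w].max(2);print(n,(x,y),"changed px",(D_>40).sum(),"of",w*h)
from bench import job,readout
s=readout.read_state();print(s["time_s"],s["joint_velocities"],s["contact_force"])
job.finish_job()
E
```

```text
top (445, 215) changed px 0 of 2025
top (415, 195) changed px 0 of 1050
top (265, 155) changed px 781 of 875
side (410, 375) changed px 0 of 5250
side (435, 335) changed px 0 of 1600
side (360, 165) changed px 1184 of 1800
30.5 [ 0.0266 -0.0066  0.0033  0.0041 -0.0016  0.0056] [ 0.3135 -0.9527 -0.5996]
the job is handed in; nothing more can be done
```

Both cartridges are on the sloping rack, one in each place, with the heavy end at the low end. I handed the job in at about 30.5 s.

- **Finding the heavy end:** I lifted each at mid-length and read the wrist torque, about +0.11 N·m for the first and −0.08 to −0.14 N·m for the second. Both match the expected 0.11 N·m, and I turned each accordingly.
- **Setting down:** I lowered both slowly onto the bars. Peak contact on the bars was about 12–13 N.
- **One contact on the way:** the second cartridge's low end first touched the top of the end stop with about 19 N, and turned slightly in the grip. I lifted it, moved it up the slope, corrected the tilt and laid it down again.
- **Final pictures:** both top faces lie flat in the rack's slope plane, lined up with the slope and about 101 mm apart. Nothing moved between two looks.
    - The first cartridge is within 3 mm of its place's point along the slope.
    - The second sits about 6–9 mm up the slope from its point, clear of the stop and resting on both bars. I left it there.
- **Bystanders:** the motor and bearing pixels did not change.
- **Not confirmed:** the valve block's image region did change. The arm was parked above it, fingertips at least 0.2 m up, so I take that as the arm and its shadow. I did not get a clear view of the block before handing in. The force readings showed no contact near it.

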